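Tip the boxed lock onto the scan field and scan it

TASK

Scan the brown boxed lock for the evening stock count: the carton stands on end at one end of the yellow outline on the counter mat, its barcode label facing away from the outline. Push it near its top so that it tips over and comes to lie flat inside the yellow outline with the label facing up, then press the blue button on top of the scanner fully down and let go. Only push and press, do not pick the carton up, and leave everything else on the counter where it is.

Things in the scene. Friction and masses are not known exactly. Their poses are not given: they have to be found in the camera images.
- carton: brown boxed lock standing on end: 90 (x) by 50 (y) by 160 (z) mm, about 350 g, red band at its foot, barcode label on its +y face. Origin: centre of its underside; z up while it stands. It must tip towards its own -y, so that +y ends on top. Pushed low it slides (friction 0.5 to 0.7), pushed near the top it tips, and falls by itself once its top has gone about 50 mm over
- carton_foot_a (a point): corner of the carton's label face at its foot, 45 mm to -x, 25 mm to +y of the carton's origin
- carton_foot_b (a point): corner of the carton's label face at its foot, 45 mm to +x, 25 mm to +y of the carton's origin
- carton_head_a (a point): corner of the carton's label face at its upper end, 45 mm to -x, 25 mm to +y, 160 mm to +z of the carton's origin
- carton_head_b (a point): corner of the carton's label face at its upper end, 45 mm to +x, 25 mm to +y, 160 mm to +z of the carton's origin
- scan_mat: black rubber mat, fixed, 3 mm thick, 180 (x) by 310 (y) mm, with a yellow rectangular outline, 150 (x) by 210 (y) mm inside its 5 mm line. Origin: centre of the outline, at counter height; the mat reaches 180 mm to +y, 130 mm to -y. The carton stands across the outline's +y end, about 105 mm from the origin, and must fall towards the mat's -y; no walls
- scanner: black desk scanner, fixed, on the counter beside the mat's +x edge: round foot 90 mm across, head 80 mm wide (y) with its window facing the mat (its -x), top of the grey collar at 150 mm. Origin: centre of its foot at counter height, z up
- scan_button (a joint): blue push button on top of the scanner, 22 mm across: 0 when out, 0.005 m when fully pressed straight down; springs back, fully down takes about 4 N
- scan_button_top (a point): centre of the top face of the blue scanner button (158 mm above the counter when out)
- blue_carton: bystander: blue carton, 78 by 46 by 120 mm tall, standing near the scanner, not to be moved; origin centre of its underside
- tub: bystander: white key shaker tub, 74 mm across, 92 mm tall, standing near the scanner; origin centre of its underside
- padlock: bystander: bronze padlock lying on the counter off one end of the mat, 80 long with its shackle, 50 wide, 22 mm high; origin near its middle, at counter height
- cylinder: bystander: satin nickel lock cylinder, 70 long (x), 17 wide, 33 mm high, on the counter off one end of the mat; origin centre of its underside
- punch: bystander: steel centre punch lying along its x, 118 mm long, 11 mm thick, on the counter off one end of the mat; origin under its middle
- screwdriver: bystander: screwdriver lying along its x, 170 mm long, under 35 mm high, beyond the mat's +y end; origin near its middle, at counter height
Not all that is in view belongs to the job. Of the things that look like the carton, take the one that is farthest to the robot's right at the start. Leave any white look-alike of the scanner alone.

How it is judged:
By the outcome, as a careful person would: the job done as asked, in the order asked, and still so for the second after the job is handed in, with the robot touching nothing.
It also fails if it takes over 35 s, if anything falls off the work surface, if the arm or the gripper's body presses on something with over 40 N, if the wrist force passes 120 N, or if a joint passes its speed limit or range.

ROBOT

A 7-joint arm with a two-finger parallel gripper is mounted at the origin on the work surface. World frame = base frame: x ahead of the robot, y to its left, z up, the work surface at z = 0. Lengths are in m, angles in degrees, forces in N, time in s.
With the tool pointing down it reaches from about 0.4 to 0.875 m from the base axis. Payload 6.5 kg.
Tool frame: the origin (TCP) lies between the finger pads; the fingertips stand 25 mm ahead of it and the grasp point (between the pads) lies 6 mm ahead of it; z points along the fingers, y is the line along which they close (so a half turn about z gives the same grasp; the last joint's range is limited). The gripper opens to 88 mm and grips with 3 to 60 N. Pads are 18 mm wide; open, the fingers measure 123 mm over their backs; the gripper's body (75 mm by 187 mm) begins 45 mm behind the grasp point.
Start: joints at [-78.564, 30.733, -0.252, 88.115, 0.149, 61.152, -4.079], TCP at [0.171, 0.627, 0.264] pointing down, gripper open.
Joint ranges: [-154.64, 154.64], [-21.42, 123.67], [-72.66, 72.17], [13.99, 137.28], [-74.86, 254.86], [10.95, 109.41], [-158.01, 158.01]. Speed limits (degrees/s): [136.94, 136.94, 180, 180, 180, 180, 180].

INTERFACE

Orientations are given as a 3x3 rotation matrix whose columns are the frame's x, y, z axes.
In Python, from workcell import observe, eyes, workorder, nets gives the robot as it stands.
- The arm moves only by the tool send_rows, never from a script. Its argument "plan" is one flat list of numbers, 7 for each row, row after row: the shift along the tool's x, y, z in units of 40 mm (1.0 is 40 mm), then the turn, a rotation vector about the tool's x, y, z in units of 0.08 rad (1.0 is 0.08 rad), then the closure, from 0 (fully open) to 1 (shut). A call has 1 to 20 rows; each row shifts and turns the commanded pose from where the row before left it, along the tool's axes as they then stand; what a row does not reach is not made up. A row lasts 1/12 s, in which the tool goes at most 41.7 mm and 7.16 degrees, less where a joint would pass 70% of its speed; a pose out of reach is approached as far as the arm can. A call with a number of a shift or a turn outside -1 to 1 is refused whole. A call with a gripper value outside its range is refused whole. The fingers move at their own pace and stop on an object; "newtons" is the grip in N (left out, the last holds). Time passes only in rows, so rows that do not move let the fingers close. It gives the time, the measured TCP pose, the force, the opening and the grip force at its end, in the units of the state.
- observe(): the state, without advancing time (a new reading comes with each control period).
- eyes.snapshot(name): name is "scene" or "top"; returns a dict with "image" (480x640x3 uint8, red, green, blue), "fx", "fy", "cx", "cy" (pixels), "R" (3x3) and "t" (3): a world point X has camera coordinates R X + t. Camera axes: x right, y down, z forward; pixel columns grow to the right and rows downward; lengths in m; the calibration is good to about 2 mm. A picture is of the moment at which its call begins. There is no depth.
- workorder.hand_in(): hands the job in; it is judged then, once.
Trained networks look in a picture, given as the dict that the camera call returned (one of the last four; its "shot" number tells which), for a name from the list of things; names that differ only in an ending like _2 or _b are one class to them, and where a whole thing is asked for, a point or a joint stands for the part that bears it (a point fixed in the world has none). Each returns a list of dicts, best first, with "conf" (0 to 1); they miss things now and then, are a little off and sometimes report something else, mostly with a low value. They report only what shows in the picture. A call takes as long as a camera call. They do not tell look-alikes from the thing itself.
- nets.silhouettes(name, picture): "mask" (480x640 bool, what is visible of it) and "bbox" ([left, top, right, bottom] in pixels, round what is visible of it).
The state is a dict: "t": time; "joint_pos": joint angles; "qd": joint speeds; "tau": joint torques, N m; "position": TCP position; "ee_rot": TCP orientation; "force": force on the tool from outside, world axes, zero at the start; "torque": the same for the moment, N m; "width": finger opening in m; "gripper_force": force on a finger pad.
Only numpy, scipy, OpenCV 4.12 (cv2) and the standard library are available. Lean on these libraries where they do the work, as an engineer would, in place of code of your own. Each camera call takes 0.05 s, during which the arm holds its last target. There are 200 camera calls.

## Working session

There is one attempt and no reset: what is moved stays moved. The work goes in short steps, Python scripts to look and compute and a tool call to move; the robot and the scene stay as the last step left them, time stands still between calls to the robot, and variables do not carry over. Pictures are saved under pics/ and viewed, at most 10 in all, crops included, and the job is handed in when it is done.

Besides the shell and the picture viewer there is one more tool, called after ">>>" as name(argument=value, ...), one argument or row to a line, values as JSON. send_rows: Moves the arm, as the interface text tells. Shifts and turns lie within -1 to 1; 1 stands for 40 mm of shift or 0.08 rad of turn. Its arguments: {"type":"object","properties":{"plan":{"type":"array"},"newtons":{"type":"number"}},"required":["plan"]}

```bash
mkdir -p pics; ls; python3 - <<'E'
from workcell import observe, eyes, nets
import cv2,pickle
s=observe();print({k:s[k] for k in('t','position','ee_rot','force','width')})
d={}
for n in('scene','top'):
    p=eyes.snapshot(n);d[n]=p
    cv2.imwrite(f'pics/{n}1.png',p['image'][:,:,::-1])
    for o in('carton','scan_mat','scanner','scan_button','blue_carton','tub'):
        print(n,o,[(round(r['conf'],2),list(map(int,r['bbox']))) for r in nets.silhouettes(o,p)])
    print(p['fx'],p['R'],p['t'])
pickle.dump(d,open('p1.pkl','wb'))
E
```

```text
pics
{'t': 0.0, 'position': array([0.17058197, 0.62662494, 0.26284997]), 'ee_rot': array([[-9.64908784e-01,  2.62585072e-01, -3.44041465e-04],
       [ 2.62585273e-01,  9.64907294e-01, -1.69936145e-03],
       [-1.14258831e-04, -1.73006902e-03, -9.99998497e-01]]), 'force': array([0.23396766, 0.90421   , 0.56194505]), 'width': 0.08816186968367111}
scene carton [(0.68, [277, 169, 309, 259]), (0.58, [344, 109, 374, 195]), (0.58, [369, 250, 439, 329])]
scene scan_mat [(0.88, [173, 205, 327, 275])]
scene scanner [(0.95, [247, 320, 303, 402]), (0.58, [198, 246, 257, 347])]
scene scan_button [(0.71, [213, 248, 225, 264])]
scene blue_carton [(0.57, [294, 259, 345, 318]), (0.26, [173, 205, 327, 278])]
scene tub [(0.92, [135, 259, 188, 316])]
489.63008400935524 [[ 0.05139739  0.99862407  0.01040542]
 [ 0.81596871 -0.0359845  -0.57697503]
 [-0.57580672  0.03814551 -0.8166955 ]] [-0.04403559 -0.38060886  1.30622608]
top carton [(0.94, [197, 153, 262, 209]), (0.71, [226, 348, 274, 409])]
top scan_mat [(0.58, [292, 237, 463, 341])]
top scanner [(0.85, [326, 87, 384, 159]), (0.67, [378, 161, 433, 237]), (0.38, [491, 243, 525, 287]), (0.18, [320, 248, 356, 306])]
top scan_button [(0.66, [407, 192, 418, 205]), (0.55, [353, 102, 369, 117]), (0.17, [445, 184, 493, 234])]
top blue_carton [(0.92, [287, 173, 333, 221])]
top tub [(0.79, [444, 190, 496, 231])]
581.7277141551251 [[-0.00877911 -0.99967773  0.02381944]
 [-0.98478822  0.00450957 -0.17370037]
 [ 0.17353697 -0.02498204 -0.98451045]] [0.00403094 0.57417934 1.00644708]
```

View pics/scene1.png

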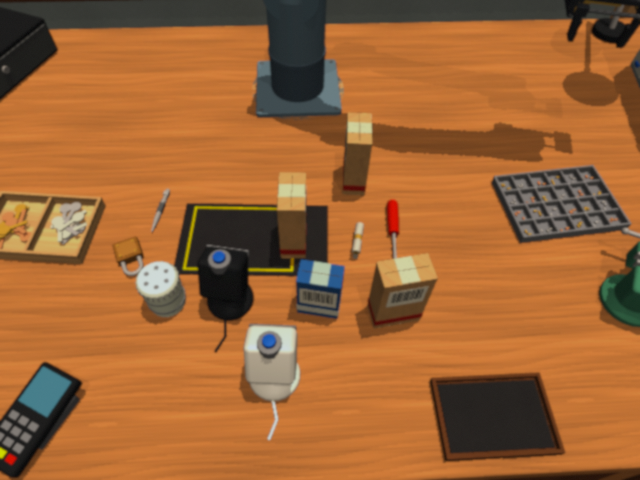

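View pics/top1.png

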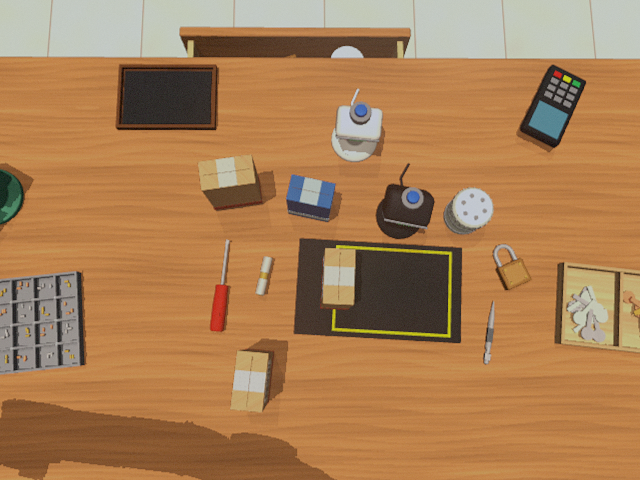

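The top view (robot at the bottom, +y left) shows the target carton at (339,278), with the yellow outline around (335–452, 245–336). The black scanner's button is at (413,197). The white look-alike scanner is at (360,110), and the other cartons are farther left.

```bash
cat > h.py <<'E'
import numpy as np,cv2
def ray(p,uv,z):
    R=np.array(p['R']);t=np.array(p['t']);uv=np.atleast_2d(uv).astype(float)
    d=np.c_[(uv[:,0]-p['cx'])/p['fx'],(uv[:,1]-p['cy'])/p['fy'],np.ones(len(uv))]@R
    c=-R.T@t
    return c+d*((z-c[2])/d[:,2])[:,None]
def proj(p,X):
    X=np.atleast_2d(X);c=X@np.array(p['R']).T+np.array(p['t'])
    return np.c_[p['fx']*c[:,0]/c[:,2]+p['cx'],p['fy']*c[:,1]/c[:,2]+p['cy']]
E
python3 - <<'E'
import pickle;from h import *
np.set_printoptions(precision=4,suppress=True)
d=pickle.load(open('p1.pkl','rb'));p=d['top'];im=p['image']
h=cv2.cvtColor(im,cv2.COLOR_RGB2HSV)
y=cv2.inRange(h,(25,150,120),(35,255,255));y[:235]=0;y[345:]=0;y[:,:320]=0;y[:,470:]=0
pts=np.argwhere(y)[:,::-1];print(len(pts))
c=cv2.boxPoints(cv2.minAreaRect(pts.astype(np.float32)));w=ray(p,c,.003);print(c,w,w.mean(0),np.linalg.norm(np.diff(w,axis=0),axis=1))
b=cv2.inRange(h,(105,130,80),(125,255,255))
for n,box in(('btn',(400,185,428,212)),):
    m=np.argwhere(b[box[1]:box[3],box[0]:box[2]])[:,::-1]+box[:2];print(n,len(m),m.min(0),m.max(0),ray(p,m.mean(0),.156))
# scene button
q=d['scene'];hb=cv2.inRange(cv2.cvtColor(q['image'],cv2.COLOR_RGB2HSV),(105,130,80),(125,255,255))
m=np.argwhere(hb[242:272,203:238])[:,::-1]+[203,242];print(len(m),ray(q,m.mean(0),.156))
A=cv2.resize(im[235:345,290:470][:,:,::-1],None,fx=4,fy=4,interpolation=cv2.INTER_CUBIC);cv2.imwrite('pics/c1.png',A)
E
```

```text
1127
[[330.8771 330.6501]
 [335.8015 244.4744]
 [454.8413 251.2766]
 [449.917  337.4524]] [[ 0.4048 -0.0163  0.003 ]
 [ 0.5659 -0.0275  0.003 ]
 [ 0.5517 -0.2537  0.003 ]
 [ 0.3905 -0.2367  0.003 ]] [ 0.4782 -0.1335  0.003 ] [0.1615 0.2267 0.1621]
btn 113 [407 191] [418 202] [[ 0.6208 -0.1484  0.156 ]]
107 [[ 0.6236 -0.1491  0.156 ]]
```

View pics/c1.png

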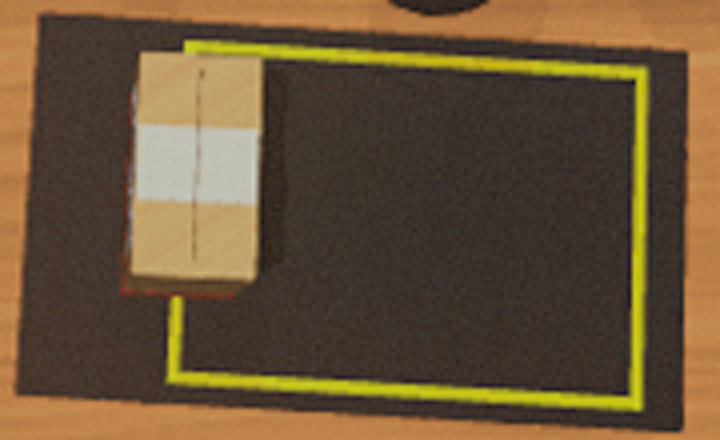

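The crop shows the carton's top face at crop corners (140,52), (264,57), (257,278) and (131,274), standing across the left (+y) line. The outer outline corners are (186,38), (649,66), (642,411) and (167,384).

```bash
python3 - <<'E'
import pickle;from h import *
np.set_printoptions(precision=4,suppress=True)
p=pickle.load(open('p1.pkl','rb'))['top']
f=lambda a:np.array(a)/4+[289.6,234.6]
o=ray(p,f([(186,38),(649,66),(642,411),(167,384)]),.003)
k=ray(p,f([(140,52),(264,57),(257,278),(131,274)]),.163)
for n,w in(('outline',o),('carton',k)):
    ydir=(w[0]-w[1]+w[3]-w[2])[:2];xdir=(w[0]-w[3]+w[1]-w[2])[:2]
    print(n,w[:,:2],'c',w.mean(0),'ylen',np.linalg.norm(ydir)/2,'xlen',np.linalg.norm(xdir)/2,'yang-90',np.degrees(np.arctan2(-ydir[0],ydir[1])),'xang',np.degrees(np.arctan2(xdir[1],xdir[0])))
E
```

```text
outline [[ 0.5666 -0.028 ]
 [ 0.552  -0.248 ]
 [ 0.3907 -0.237 ]
 [ 0.4049 -0.0171]] c [ 0.4785 -0.1326  0.003 ] ylen 0.22040563445326944 xlen 0.16192730189553625 yang-90 -3.7405465467056116 xang -3.8733122087817615
carton [[ 0.5351 -0.0013]
 [ 0.5328 -0.0514]
 [ 0.444  -0.047 ]
 [ 0.446   0.0031]] c [ 0.4895 -0.0242  0.163 ] ylen 0.05010594675469934 xlen 0.08904628850970846 yang-90 -2.428693366254862 xang -2.86242136627187
```

>>> send_rows(
  plan=[-0.63,-0.595,0,0,0,0,1,-0.63,-0.595,0,0,0,0,1,-0.63,-0.595,0,0,0,0,1,-0.63,-0.595,0,0,0,0,1,-0.63,-0.595,0,0,0,0,1,-0.63,-0.595,0,0,0,0,1,-0.63,-0.595,0,0,0,0,1,-0.63,-0.595,0,0,0,0,1,-0.63,-0.595,0,0,0,0,1,-0.63,-0.595,0,0,0,0,1,-0.63,-0.595,0,0,0,0,1,-0.63,-0.595,0,0,0,0,1,-0.63,-0.595,0,0,0,0,1,-0.63,-0.595,0,0,0,0,1,-0.63,-0.595,0,0,0,0,1,-0.63,-0.595,0,0,0,0,1,-0.63,-0.595,0,0,0,0,1,-0.63,-0.595,0,0,0,0,1,0,0,0,0,0,0,1],
)

```text
t: 2.28
position: [0.499, 0.0878, 0.2643]
ee_rot: [[-0.963, 0.271, 0.003], [0.271, 0.963, -0.003], [-0.004, -0.002, -1.0]]
force: [-0.3, 0.9, -0.2]
width: 0.0007
gripper_force: 0.0
```

>>> send_rows(
  plan=[0,0,0.4,0,0,-0.57,1,0,0,0.5,0,0,-0.57,1,0,0,0.5,0,0,-0.57,1,0,0,0.5,0,0,-0.57,1,0.11,0,0.4,0,0,-0.57,1,0,0,0.25,0,0,0,1,0,0,0,0,0,0,1,0,0,0,0,0,0,1],
)

```text
t: 2.95
position: [0.4917, 0.0951, 0.1619]
ee_rot: [[-0.999, 0.039, -0.0], [0.039, 0.999, -0.0], [0.0, -0.0, -1.0]]
force: [-0.2, -0.2, -0.1]
width: 0.0004
gripper_force: 0.0
```

```bash
python3 - <<'E'
from workcell import eyes
import cv2
p=eyes.snapshot('top');cv2.imwrite('pics/t2.png',p['image'][:,:,::-1])
E
```

```text
(no output)
```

View pics/t2.png

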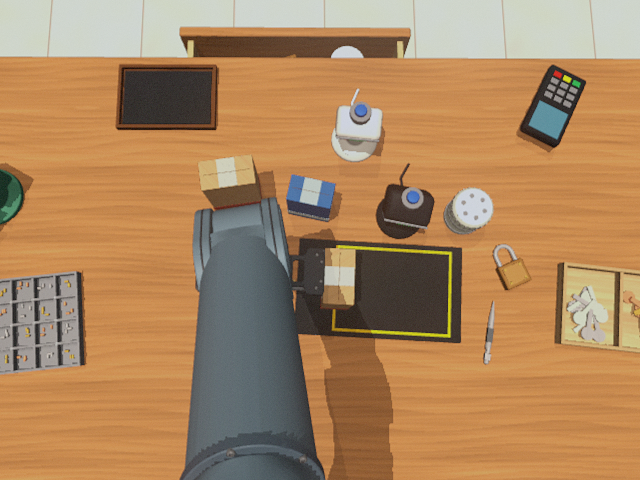

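>>> send_rows(
  plan=[-0.07,-0.4,0,0,0,0,1,0,-0.4,0,0,0,0,1,0,-0.4,0,0,0,0,1,0,-0.3,0,0,0,0,1,0,-0.2,0,0,0,0,1,0,-0.1,0,0,0,0,1,0,-0.1,0,0,0,0,1,0,-0.1,0,0,0,0,1,0,-0.1,0,0,0,0,1,0,-0.1,0,0,0,0,1,0,-0.1,0,0,0,0,1,0,-0.1,0,0,0,0,1,0,-0.1,0,0,0,0,1,0,-0.1,0,0,0,0,1,0,-0.1,0,0,0,0,1],
)

```text
t: 4.25
position: [0.4902, -0.0134, 0.1617]
ee_rot: [[-0.999, 0.038, -0.0], [0.038, 0.999, -0.0], [0.0, -0.0, -1.0]]
force: [-0.2, 0.5, -0.8]
width: 0.0004
gripper_force: 0.1
```

```bash
python3 - <<'E'
from workcell import eyes
import cv2
p=eyes.snapshot('scene');cv2.imwrite('pics/s3.png',cv2.resize(p['image'][100:340,120:440,::-1],None,fx=2,fy=2))
E
```

```text
(no output)
```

View pics/s3.png

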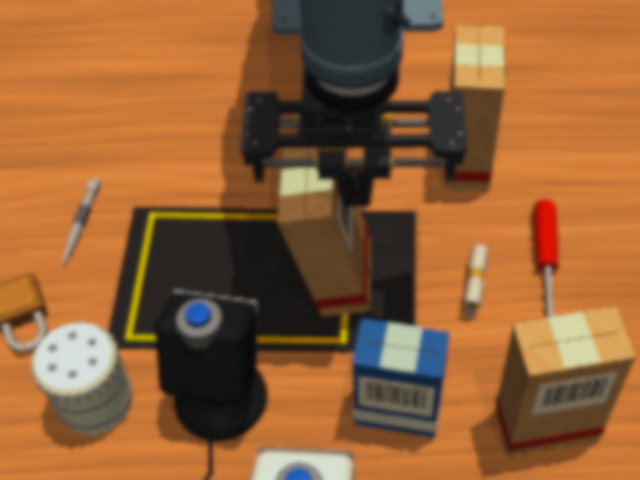

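The view shows the carton tipping straight toward the outline, with the finger on its label face near (345,190) in the crop. I'll keep pushing slowly.

>>> send_rows(
  plan=[0,-0.1,0,0,0,0,1,0,-0.1,0,0,0,0,1,0,-0.1,0,0,0,0,1,0,-0.1,0,0,0,0,1,0,-0.1,0,0,0,0,1,0,0,0,0,0,0,1,0,0,0,0,0,0,1,0,0,0,0,0,0,1,0,0,0,0,0,0,1],
)

```text
t: 5.05
position: [0.4895, -0.0327, 0.1617]
ee_rot: [[-0.999, 0.037, 0.0], [0.037, 0.999, 0.0], [-0.0, 0.0, -1.0]]
force: [-0.2, -0.2, 0.5]
width: 0.0002
gripper_force: 0.0
```

```bash
python3 - <<'E'
from workcell import eyes
import cv2
p=eyes.snapshot('scene');cv2.imwrite('pics/s4.png',cv2.resize(p['image'][100:340,120:440,::-1],None,fx=2,fy=2))
E
```

```text
(no output)
```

View pics/s4.png

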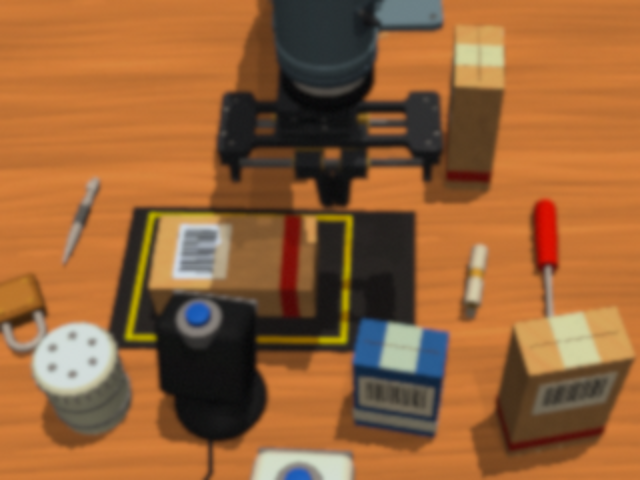

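The carton lies flat with its label up, apparently within the yellow lines (crop x 150–318, outline 130–350). Next I'll move above the button and check with the top camera.

>>> send_rows(
  plan=[0,0,-0.45,0,0,0,1,0,0,-0.45,0,0,0,1,0,0,-0.45,0,0,0,1,0,0,-0.45,0,0,0,1,-0.34,-0.28,0,0,0,0,1,-0.34,-0.28,0,0,0,0,1,-0.34,-0.28,0,0,0,0,1,-0.34,-0.28,0,0,0,0,1,-0.34,-0.28,0,0,0,0,1,-0.34,-0.28,0,0,0,0,1,-0.34,-0.28,0,0,0,0,1,-0.34,-0.28,0,0,0,0,1,-0.34,-0.28,0,0,0,0,1,-0.34,-0.28,0,0,0,0,1,0,0,0,0,0,0,1,0,0,0,0,0,0,1],
)

```text
t: 6.43
position: [0.621, -0.1503, 0.2333]
ee_rot: [[-0.999, 0.038, -0.001], [0.038, 0.999, -0.0], [0.001, -0.0, -1.0]]
force: [0.9, 0.5, 0.9]
width: 0.0004
gripper_force: 0.0
```

```bash
python3 - <<'E'
from workcell import eyes
import cv2
a=eyes.snapshot('scene')['image'][170:330,120:360,::-1];b=eyes.snapshot('top')['image'][180:360,280:520,::-1]
import numpy as np
cv2.imwrite('pics/s5.png',cv2.resize(a,None,fx=3,fy=3,interpolation=2))
cv2.imwrite('pics/t5.png',cv2.resize(b,None,fx=3,fy=3,interpolation=2))
E
```

```text
(no output)
```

View pics/s5.png

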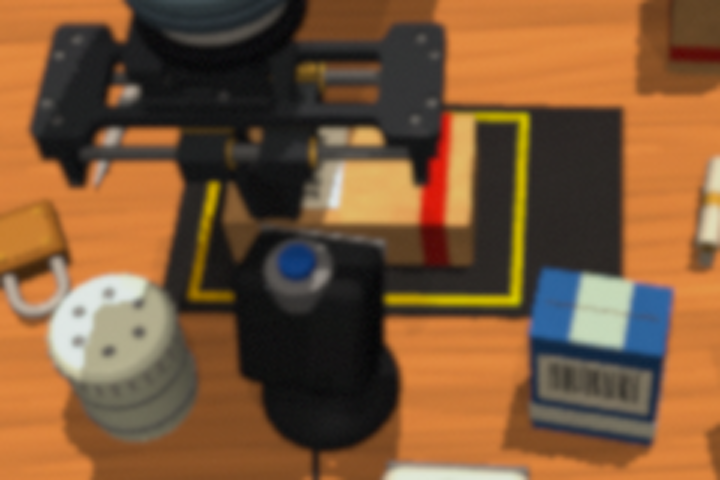

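View pics/t5.png

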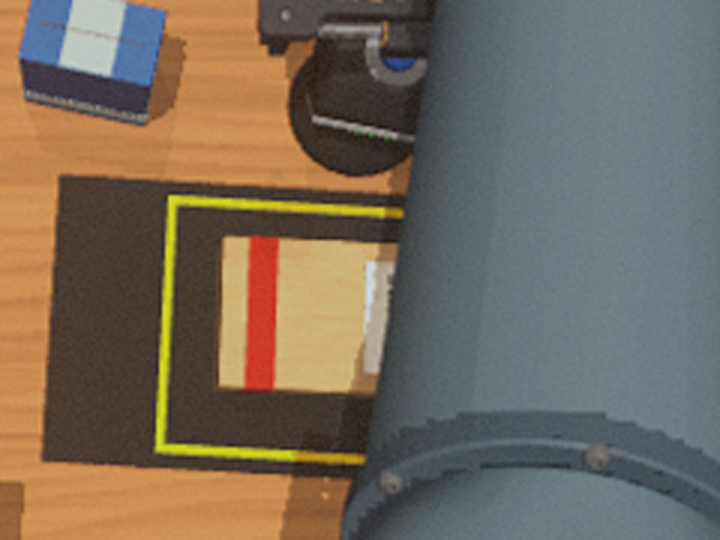

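The carton's +y end is at top-crop x≈221 (rows 237–387), well inside the outline's left line at 170. Next I'll check the far end numerically.

```bash
python3 - <<'E'
import pickle;from h import *
p=pickle.load(open('p1.pkl','rb'))['top']
w=ray(p,np.array([(223,237),(219,387)])/3+[279.7,179.7],.053)[:,:2]-[.4785,-.1326]
a=np.radians(-3.8);ex=np.array([np.cos(a),np.sin(a)]);ey=np.array([-np.sin(a),np.cos(a)])
print(np.round(np.c_[w@ex,w@ey],4))
E
```

```text
[[ 0.0481  0.0785]
 [-0.0414  0.0765]]
```

>>> send_rows(
  plan=[-0.03,0.03,0.3,0,0,0,1,0,0,0.3,0,0,0,1,0,0,0.3,0,0,0,1,0,0,0.2,0,0,0,1,0,0,0.1,0,0,0,1,0,0,0.05,0,0,0,1,0,0,0.05,0,0,0,1,0,0,0.05,0,0,0,1,0,0,0,0,0,0,1],
)

```text
t: 7.28
position: [0.6225, -0.1489, 0.1799]
ee_rot: [[-0.999, 0.038, 0.0], [0.038, 0.999, 0.0], [-0.0, 0.0, -1.0]]
force: [-1.9, 1.1, 2.7]
width: 0.0003
gripper_force: 1.5
```

Contact made at 2.7 N, so I'll press on to the stop.

>>> send_rows(
  plan=[0,0,0.04,0,0,0,1,0,0,0.04,0,0,0,1,0,0,0,0,0,0,1,0,0,0,0,0,0,1],
)

```text
t: 7.62
position: [0.6227, -0.149, 0.1783]
ee_rot: [[-0.999, 0.038, 0.001], [0.038, 0.999, 0.0], [-0.001, 0.0, -1.0]]
force: [-6.4, 2.1, 13.8]
width: 0.0
gripper_force: 6.7
```

>>> send_rows(
  plan=[0,0,0.02,0,0,0,1,0,0,0,0,0,0,1,0,0,0,0,0,0,1],
)

```text
t: 7.87
position: [0.6227, -0.149, 0.1783]
ee_rot: [[-0.999, 0.038, 0.001], [0.038, 0.999, 0.0], [-0.001, 0.0, -1.0]]
force: [-7.2, 2.6, 18.8]
width: 0.0007
gripper_force: 9.2
```

The height didn't change while the force rose, so the button is at its stop. Now I'll release it and rise clear.

>>> send_rows(
  plan=[0,0,-0.1,0,0,0,1,0,0,-0.3,0,0,0,1,0,0,-0.5,0,0,0,1,0,0,-0.5,0,0,0,1,0,0,-0.5,0,0,0,1,0,0,-0.3,0,0,0,1,0,0,0,0,0,0,1,0,0,0,0,0,0,1],
)

```text
t: 8.53
position: [0.6227, -0.1489, 0.264]
ee_rot: [[-0.999, 0.038, 0.001], [0.038, 0.999, -0.0], [-0.001, -0.0, -1.0]]
force: [0.1, 0.2, -0.3]
width: 0.0006
gripper_force: 0.0
```

```bash
python3 - <<'E'
from workcell import eyes
import cv2
cv2.imwrite('pics/s6.png',eyes.snapshot('scene')['image'][:,:,::-1])
E
```

```text
(no output)
```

View pics/s6.png

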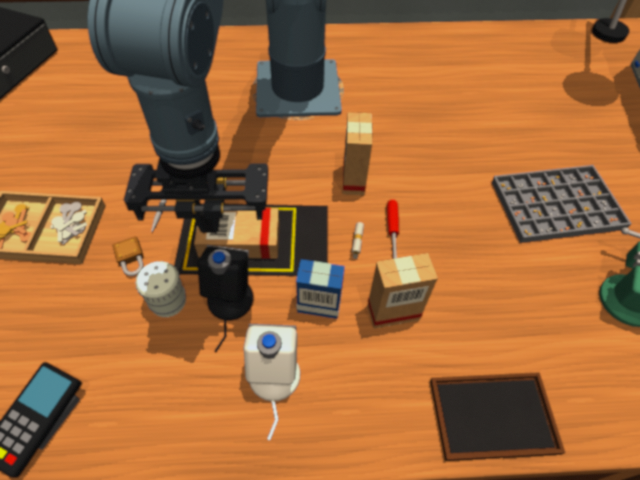

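The carton lies at (237,233) inside the outline, label up. The button at (219,258) is free, and the other items are where they were.

```bash
python3 -c "
from workcell import workorder
print(workorder.hand_in())"
```

```text
the job is handed in; nothing more can be done
None
```

The job is handed in: the carton lies flat inside the yellow outline with its label up, the scanner button was pressed to its stop and released, and the last picture shows nothing else moved.

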